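Open the fittings drawer and hold its dust cover up

ROBOT

A 7-joint arm with a two-finger parallel gripper is mounted at the origin on the work surface. World frame = base frame: x ahead of the robot, y to its left, z up, the work surface at z = 0. Lengths are in m, angles in rad, forces in N, time in s.
With the tool pointing down it reaches from about 0.425 to 1.025 m from the base axis. Payload 9.4 kg.
Tool frame: the origin (TCP) lies on the centre line of the jaws, within the pads' length; the fingertips stand 8 mm ahead of it and the grasp point (between the pads) lies 11 mm behind it; z points along the fingers, x is the direction in which the jaws open and shut, and the axes are right-handed (so a half turn about z gives the same grasp; the last joint's range is limited). The gripper opens to 85 mm and grips with 20 to 120 N. Pads are 22 mm wide; open, the fingers measure 114 mm over their backs; the gripper's body (76 mm by 85 mm) begins 54 mm behind the grasp point. The pads swing forward as they close: fully open they stand 13 mm farther back than shut.
Start: joints at [1.223, 0.599, -0.003, 1.599, 0.002, 0.943, -0.08], TCP at [0.194, -0.699, 0.204] pointing down, gripper open.
Joint ranges: [-2.57, 2.57], [-0.35, 1.97], [-1.29, 1.29], [0.11, 2.56], [-1.05, 4.19], [0.11, 1.86], [-2.63, 2.63]. Speed limits (rad/s): [2.22, 2.22, 3.01, 3.01, 3.14, 3.14, 3.14].

INTERFACE

Orientations are given as [roll, pitch, yaw] about the fixed x, y, z axes, in that order (R = Rz(yaw) Ry(pitch) Rx(roll)).
In Python, from workcell import ctrl gives the robot as it stands.
- The arm moves only by the shell command python3 -m crank 'ROWS'. ROWS is JSON, a list of rows, each a list of 3 entries, a list of its own where there are three numbers: the shift along the tool's x, y, z in cm, then the turn, a rotation vector about the tool's x, y, z in degrees, then the finger opening in cm, from 0 to 8.54. In form: [[[dx, dy, dz], [rx, ry, rz], grip], ...]. A call has 1 to 5 rows; each row is the pose to reach, as a shift and turn from the pose measured when the call began, along the tool's axes at that moment; what a row does not reach only later rows make up. A row lasts 1/12 s, in which the tool goes at most 41.7 mm and 7.16 degrees, less where a joint would pass 70% of its speed; a pose out of reach is approached as far as the arm can. A call with a gripper value outside its range is refused whole. The fingers move at their own pace and stop on an object; the grip force is fixed at half the most. Time passes only in rows, so rows that repeat a pose let the fingers close. It gives the time, the measured TCP pose, the force and the opening at its end, in the units of the state.
- ctrl.observe(): the state, without advancing time (a new reading comes with each control period).
- ctrl.grab_frame(name): name is "side" or "top" or "wrist"; returns a dict with "image" (400x640x3 uint8, blue, green, red), "vertical_fov" (degrees; the focal length in pixels is half the picture's height over the tangent of half this angle, whatever the lens; pixels are square), "cx", "cy" (the principal point, pixels), "world_from_camera" (4x4, takes a point from camera to world coordinates). Camera axes: x right, y down, z forward; pixel columns grow to the right and rows downward; lengths in m; the calibration is good to about 2 mm. The wrist camera is an equidistant fisheye: a pixel r from the principal point sees the ray r / f radians off the axis. A picture is of the moment at which its call begins. There is no depth.
- ctrl.hand_in(): hands the job in, once; it reports no verdict.
The state is a dict: "time": time; "joint_pos": joint angles; "qd": joint speeds; "effort": joint torques, N m; "eef_pos": TCP position; "tool_rot": TCP orientation; "ft_force": force on the tool from outside, world axes, zero at the start; "torque": the same for the moment, N m; "gripper_width": finger opening in m.
Only numpy, scipy, OpenCV 4.12 (cv2) and the standard library are available. Lean on these libraries where they do the work, as an engineer would, in place of code of your own. Each camera call takes 0.05 s, during which the arm holds its last target. There are 200 camera calls.

TASK

Pull the drawer of the wider of the two small steel cabinets all the way out to its stop, then lift the hinged dust cover inside it, which has a grip bar, and hold it open at 45 degrees, with the drawer still fully out, so that a colleague can pick fittings from under it. The cover falls shut if let go, so finish while still holding it in the gripper at that angle. Leave the narrow cabinet's drawer shut and do not disturb the loose bins and the fitting on the bench.

Things in the scene. Friction and masses are not known exactly. Their poses are not given: they have to be found in the camera images.
- drawer (a joint): How far the wide cabinet's drawer is out, m: 0 shut, 0.140 at its stop; starts at 0 to 0.02; stays where left (friction about 7 N). The cabinet, left or right of the narrow one, is a fixed grey steel box 220 mm deep, 210 wide, 128 high on the bench, open in front; the drawer's front panel is 184 mm wide, 16 to 100 mm above the bench.
- drawer_handle (a point): Centre of the wide drawer's handle: a level round bar, 10 mm diameter, 100 mm long along the point's y, 50 mm out from the front panel, 90 mm above the bench, on a 10 mm post at each end. Its x points from the handle into the cabinet (the drawer pulls out along -x), z up. It moves with the drawer.
- cover (a joint): Angle of the dust cover in the wide drawer, rad: 0 shut (lying level), 0.785 at 45 degrees, stop at 1.3. An aluminium sheet 109 mm long, 182 wide, 5 thick, about 0.25 kg, hinged along its edge nearest the cabinet: its front edge rises, and its bar swings up and towards the cabinet. Hinge line level, parallel to the handle. Swings freely and falls shut from every angle.
- cover_bar (a point): Centre of the cover's grip bar: level, round, 10 mm diameter, 80 long along its y, 40 above the sheet, on 10 mm end posts. When shut it is 109.5 mm above the bench, 45 above the hinge line and 72 nearer the handle. Under the cabinet's roof at first; with the drawer out, 90 mm in front of the cabinet, 50 behind the panel's outer face. Turns with the cover; at 0 x points into the cabinet, z up.
- narrow_drawer (a joint): How far the narrow cabinet's drawer is out, m: 0 shut. To be left shut. The narrow cabinet is a fixed grey box 220 mm deep, 125 wide, 128 high.
- narrow_drawer_handle (a point): Centre of the narrow drawer's handle, a round bar 55 mm long, 50 mm out from its front panel, 90 mm above the bench; x points into the cabinet.
- left_bin_center (a point): Centre of a loose blue open-fronted bin 160 mm deep, 100 wide, 75 high, on the bench to the left; a bystander.
- right_bin_center (a point): Centre of a like bin on the bench to the right; a bystander.
- fitting_center (a point): Centre of a loose round brass fitting, 32 mm diameter, 34 high, standing on the bench to the right, beyond the right bin; a bystander.

How it is judged:
By the outcome, as a careful person would: the job done as asked, in the order asked, and still so for the second after the job is handed in, while the arm keeps its last pose, push and grip.
It also fails if it takes over 48 s, if anything falls off the work surface, if the arm or the gripper's body presses on something with over 40 N, if the wrist force passes 120 N, or if a joint passes its speed limit or range.

## Working session

There is one attempt and no reset: what is moved stays moved. The work goes in short steps, Python scripts to look and compute and a shell command to move; the robot and the scene stay as the last step left them, time stands still between calls to the robot, and variables do not carry over. Pictures are saved under pics/ and viewed, about 8 in all and at most 12, crops included, and the job is handed in when it is done.

```bash
mkdir -p pics; ls
cat > h.py <<'E'
import numpy as np, cv2, json
from workcell import ctrl
from scipy.spatial.transform import Rotation as Ro
def snap(name,fn):
    f=ctrl.grab_frame(name); cv2.imwrite('pics/'+fn+'.png',f['image'])
    np.savez('pics/'+fn+'.npz',fov=f['vertical_fov'],c=[f['cx'],f['cy']],T=f['world_from_camera'],name=name)
    return f
def ray(fn,u,v):
    d=np.load('pics/'+fn+'.npz'); F=200/np.tan(np.radians(float(d['fov'])/2)); T=d['T']
    x,y=u-d['c'][0],v-d['c'][1]
    if str(d['name'])=='wrist':
        r=np.hypot(x,y); th=r/F; k=np.array([x/r*np.sin(th),y/r*np.sin(th),np.cos(th)]) if r>0 else np.array([0,0,1.])
    else: k=np.array([x/F,y/F,1.])
    k=T[:3,:3]@k; return T[:3,3],k/np.linalg.norm(k)
def atz(fn,u,v,z):
    o,k=ray(fn,u,v); return o+k*(z-o[2])/k[2]
def tri(*obs):
    A=np.zeros((3,3));b=np.zeros(3);L=[]
    for fn,u,v in obs:
        o,k=ray(fn,u,v);P=np.eye(3)-np.outer(k,k);A+=P;b+=P@o;L.append((o,P))
    p=np.linalg.solve(A,b); return p,[np.linalg.norm(P@(p-o)) for o,P in L]
def st():
    s=ctrl.observe(); return s
def move(p,R=None):
    "shift in tool cm, turn deg rotvec"
    s=st(); R0=Ro.from_euler('xyz',s['tool_rot'])
    d=R0.inv().apply(np.array(p)-s['eef_pos'])*100
    r=(R0.inv()*R).as_rotvec(degrees=True) if R is not None else None
    return d.round(2),None if r is None else r.round(1)
E
python3 - <<'E'
from h import *
s=st(); print({k:np.round(v,3) for k,v in s.items()})
for n in ['top','side']:
    f=snap(n,n+'0'); print(n,f['vertical_fov'],f['cx'],f['cy'],np.round(f['world_from_camera'],3))
E
```

```text
pics
{'time': np.float64(0.0), 'joint_pos': array([ 1.223,  0.6  , -0.003,  1.6  ,  0.002,  0.943, -0.08 ]), 'qd': array([-0.   , -0.001,  0.002, -0.   ,  0.001, -0.001,  0.002]), 'effort': array([-0.0000e+00, -7.7645e+01,  1.5640e+00, -2.5801e+01,  1.2000e-02,
        9.0000e-03,  0.0000e+00]), 'eef_pos': array([ 0.194, -0.698,  0.203]), 'tool_rot': array([ 3.141e+00,  2.000e-03, -1.300e+00]), 'ft_force': array([0.04, 0.99, 0.  ]), 'torque': array([0.04 , 0.004, 0.05 ]), 'gripper_width': np.float64(0.086)}
top 56.54432202691374 315.1898525269556 192.60558049474102 [[ 0.003 -0.998  0.067  0.534]
 [-1.    -0.003 -0.01   0.006]
 [ 0.01  -0.067 -0.998  1.314]
 [ 0.     0.     0.     1.   ]]
side 46.595906972159526 313.8053479377231 199.53213083195624 [[ 0.997 -0.033  0.069  0.51 ]
 [-0.076 -0.494  0.866 -1.389]
 [ 0.005 -0.869 -0.495  0.869]
 [ 0.     0.     0.     1.   ]]
```

View pics/top0.png

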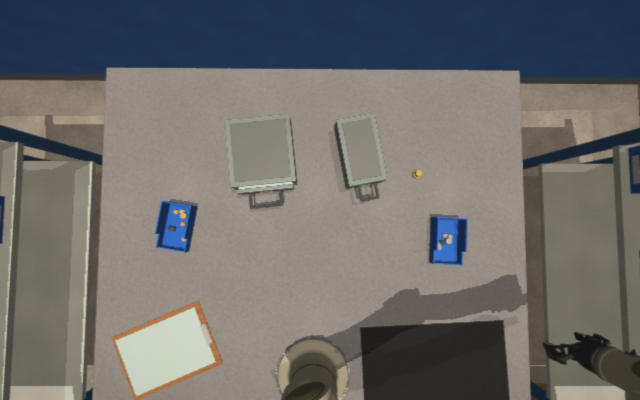

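View pics/side0.png

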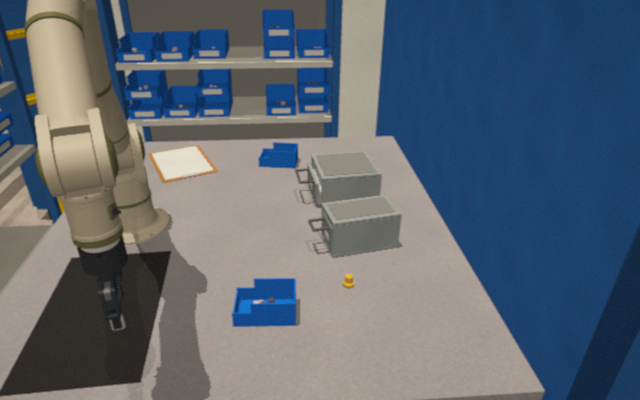

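The top view shows the wide cabinet at about (261,152) with its handle at about (266,203), to the left. The narrow one is at (361,150) with its handle at (369,195). In the side view the wide handle is at about (304,177), behind the narrow cabinet. I'll enlarge both views.

Run:
```python
import cv2, numpy as np
a=cv2.imread('pics/top0.png')[170:220,220:320]; b=cv2.imread('pics/side0.png')[145:195,285:385]
cv2.imwrite('pics/crop0.png',np.vstack([cv2.resize(x,None,fx=6,fy=6,interpolation=cv2.INTER_CUBIC)[:300] for x in (a,b)]))
```

```text
(no output)
```

View pics/crop0.png

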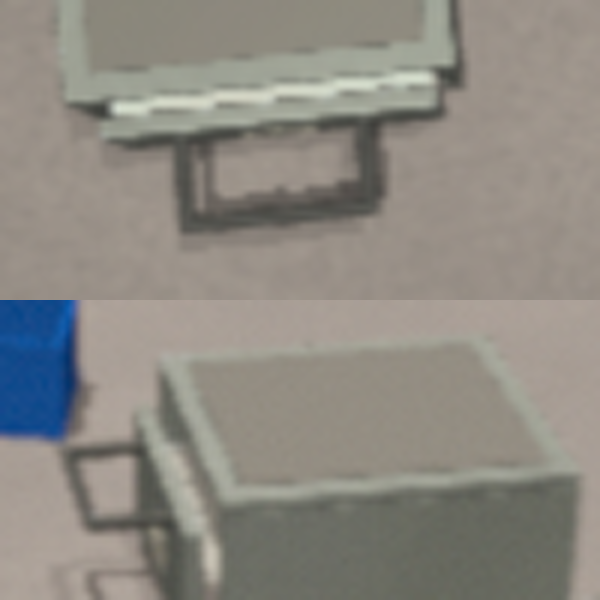

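Run:
```python
from h import *
t=lambda u,v:('top0',220+u/6,170+v/6); s=lambda u,v:('side0',285+u/6,145+(v-300)/6)
for a,b in [(t(187,222),s(70,452)),(t(374,206),s(92,524)),(t(281,214),s(80,488))]: print(tri(a,b),atz(*a,.09),atz(*b,.09))
# roof corners z=.128: front-left, front-right
for u,v in [(228.5,115.5),(290,115),(295,181),(231,187.5)]: print(atz('top0',u,v,.128))
print([atz(*t(*p),.1) for p in [(105,125),(440,105)]])
```

```text
(array([0.56904982, 0.20407632, 0.08945655]), [np.float64(0.0013994210685560728), np.float64(0.001399421068555986)]) [0.56763541 0.20402026 0.09      ] [0.57040867 0.20299453 0.09      ]
(array([0.57793046, 0.10169201, 0.09088003]), [np.float64(0.0012729122360281954), np.float64(0.0012729122360281143)]) [0.57668808 0.10179535 0.09      ] [0.57928425 0.10342048 0.09      ]
(array([0.57326881, 0.15268327, 0.08964585]), [np.float64(0.001098064605477829), np.float64(0.0010980646054778306)]) [0.57215957 0.15266746 0.09      ] [0.57433925 0.15201268 0.09      ]
[0.86218045 0.27517431 0.128     ]
[0.86486857 0.07642181 0.128     ]
[0.65018799 0.05891709 0.128     ]
[0.62863857 0.26300607 0.128     ]
[array([0.62002272, 0.24770431, 0.1       ]), array([0.63154626, 0.0654963 , 0.1       ])]
```

Handle measured at (0.5735, 0.1525, 0.090) with bar yaw of about 5°; the height matches the given 90 mm. Next I'll work out the waypoint rows to get above it.

Run:
```python
from h import *
W=[(0.194,-0.698,.204,-1.30),(.33,-.56,.28,-.9),(.46,-.42,.30,-.5),(.52,-.25,.30,-.2),(.55,-.06,.30,.05),(.53,.13,.28,.085)]
for a,b in zip(W,W[1:]):
    R=Ro.from_euler('xyz',[np.pi,0,a[3]]); print((R.inv().apply(np.subtract(b,a)[:3])*100).round(1), -np.degrees(b[3]-a[3]).round(1))
```

```text
[ -9.7 -16.8  -7.6] -22.9
[ -2.9 -18.9  -2. ] -22.9
[ -2.9 -17.8  -0. ] -17.2
[ -0.8 -19.2  -0. ] -14.3
[ -1.  -19.1   2. ] -2.0
```

```bash
python3 -m crank '[[[-9.7,-16.8,-7.6],[0,0,-22.9],5],[[-9.7,-16.8,-7.6],[0,0,-22.9],5],[[-9.7,-16.8,-7.6],[0,0,-22.9],5],[[-9.7,-16.8,-7.6],[0,0,-22.9],5],[[-9.7,-16.8,-7.6],[0,0,-22.9],5]]'
python3 -m crank '[[[-2.9,-18.9,-2],[0,0,-22.9],5],[[-2.9,-18.9,-2],[0,0,-22.9],5],[[-2.9,-18.9,-2],[0,0,-22.9],5],[[-2.9,-18.9,-2],[0,0,-22.9],5],[[-2.9,-18.9,-2],[0,0,-22.9],5]]'
```

```text
time: 0.52
eef_pos: [0.3305, -0.5583, 0.2798]
tool_rot: [-3.141, 0.002, -0.898]
ft_force: [1.2, -0.2, -0.3]
gripper_width: 0.0499
time: 0.93
eef_pos: [0.4632, -0.4139, 0.3004]
tool_rot: [-3.138, 0.001, -0.493]
ft_force: [0.8, -0.2, -0.1]
gripper_width: 0.0502
```

```bash
python3 -m crank '[[[-2.9,-17.8,0],[0,0,-17],4],[[-2.9,-17.8,0],[0,0,-17],4],[[-2.9,-17.8,0],[0,0,-17],4],[[-2.9,-17.8,0],[0,0,-17],4],[[-2.9,-17.8,0],[0,0,-17],4]]'
python3 -m crank '[[[-0.8,-19,0],[0,0,-14.3],4],[[-0.8,-19,0],[0,0,-14.3],4],[[-0.8,-19,0],[0,0,-14.3],4],[[-0.8,-19,0],[0,0,-14.3],4],[[-0.8,-19,0],[0,0,-14.3],4]]'
python3 -m crank '[[[-1,-19,2],[0,0,-2.5],4],[[-1,-19,2],[0,0,-2.5],4],[[-1,-19,2],[0,0,-2.5],4],[[-1,-19,2],[0,0,-2.5],4],[[-1,-19,2],[0,0,-2.5],4]]'
python3 - <<'E'
from h import *
f=snap('wrist','w1'); print(f['vertical_fov'],f['cx'],f['cy'],np.round(f['world_from_camera'],3)); print(st()['joint_pos'].round(3))
E
```

```text
time: 1.35
eef_pos: [0.5234, -0.2373, 0.3011]
tool_rot: [-3.136, -0.0, -0.19]
ft_force: [0.4, 0.2, 0.5]
gripper_width: 0.04
time: 1.77
eef_pos: [0.5514, -0.0453, 0.3023]
tool_rot: [-3.135, -0.002, 0.062]
ft_force: [0.1, 0.3, -0.7]
gripper_width: 0.0398
time: 2.18
eef_pos: [0.5284, 0.1478, 0.2832]
tool_rot: [-3.134, -0.002, 0.108]
ft_force: [0.4, -0.3, 0.9]
gripper_width: 0.0402
65.70646984690485 320.74133763854627 204.20176537339333 [[ 0.994  0.102  0.035  0.519]
 [ 0.108 -0.944 -0.31   0.229]
 [ 0.001  0.312 -0.95   0.453]
 [ 0.     0.     0.     1.   ]]
[ 0.054  0.348 -0.578  1.888  0.218  0.964 -0.507]
```

View pics/w1.png

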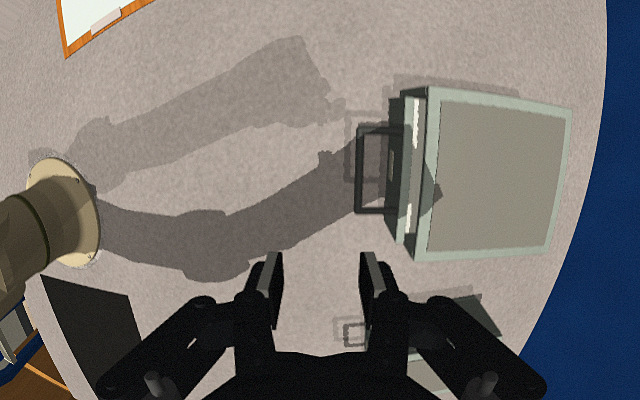

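The wrist view shows the wide handle bar running from about (359,127) to (358,211), with its front panel at x of about 395-405. The narrow handle is near the bottom at (352,335).

Run:
```python
from h import *
t=lambda u,v:('top0',220+u/6,170+v/6); s=lambda u,v:('side0',285+u/6,145+(v-300)/6)
for w,a,b in [(('w1',359,127),t(187,222),s(70,452)),(('w1',358,211),t(374,206),s(92,524))]: print(tri(w,a,b),atz(*w,.09))
for p in [(388,123),(399,231)]: print('panel bottom?',atz('w1',*p,.0))
for p in [(430,88),(415,260),(571,108),(548,247)]: print('roof',atz('w1',*p,.128))
R=Ro.from_euler('xyz',[np.pi,0,np.radians(5)])
for z in (.15,.079): print(move([.5735,.1525,z],R))
```

```text
(array([0.56843968, 0.20721602, 0.08703146]), [np.float64(0.0027698537418052406), np.float64(0.002772313647517712), np.float64(0.002290346053377713)]) [0.566579   0.20974282 0.09      ]
(array([0.57864997, 0.10415883, 0.08875768]), [np.float64(0.0023211443487951584), np.float64(0.0029589427462792845), np.float64(0.0010225756803032698)]) [0.57959466 0.10664816 0.09      ]
panel bottom? [0.6204766  0.21670641 0.        ]
panel bottom? [0.6670718  0.04918427 0.        ]
roof [0.63304103 0.26554267 0.128     ]
roof [0.65397198 0.06358232 0.128     ]
roof [0.84465868 0.29109193 0.128     ]
roof [0.86625257 0.09328512 0.128     ]
(array([ 4.55,  0.73, 13.32]), array([-0.6, -0.1,  1.5]))
(array([ 4.54,  0.8 , 20.42]), array([-0.6, -0.1,  1.5]))
```

```bash
python3 -m crank '[[[4.5,0,5],[-0.5,0,0],4],[[4.5,-0.1,12.5],[-0.5,0,0.2],4],[[4.5,-0.1,12.5],[-0.5,0,0.2],4],[[4.5,-0.1,12.5],[-0.5,0,0.2],4],[[4.5,-0.1,12.5],[-0.5,0,0.2],4]]'
python3 - <<'E'
from h import *
R=Ro.from_euler('xyz',[np.pi,0,np.radians(6.1)])
f=snap('wrist','w2');print(move([.5735,.1545,.079],R))
E
```

```text
time: 2.65
eef_pos: [0.5702, 0.1597, 0.155]
tool_rot: [-3.141, 0.005, 0.111]
ft_force: [-0.1, -0.0, -0.0]
gripper_width: 0.0398
(array([0.17, 0.61, 7.85]), array([-0.1,  0.1,  0.2]))
```

View pics/w2.png

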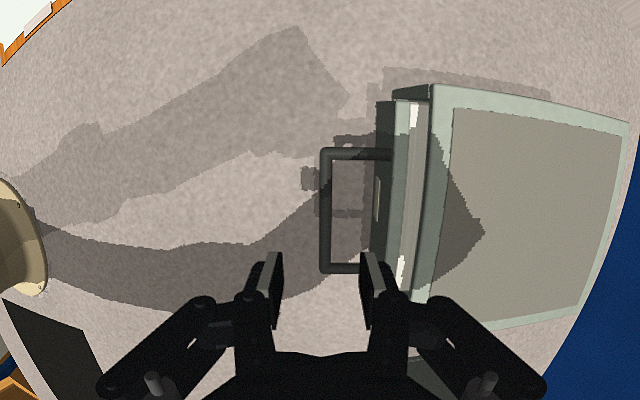

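The bar now runs vertically in the picture, from about (326,153) to (325,268). It lies between the jaws, at 275 and 365.

Run:
```python
from h import *
a,b=atz('w2',326,153,.09),atz('w2',325,268,.09); print(a,b,(a+b)/2,np.degrees(np.arctan2(b[0]-a[0],a[1]-b[1])))
for q,w1 in [((326,153),(359,127)),((325,268),(358,211))]: print(tri(('w2',*q),('w1',*w1)))
```

```text
[0.56865697 0.20526429 0.09      ] [0.57933444 0.10606314 0.09      ] [0.57399571 0.15566372 0.09      ] 6.143355065197844
(array([0.56666288, 0.20879624, 0.1020648 ]), [np.float64(0.0022847226340888776), np.float64(0.0022847226340888885)])
(array([0.5791658 , 0.10748783, 0.09246427]), [np.float64(1.832429203844854e-05), np.float64(1.8324292038380694e-05)])
```

```bash
python3 -m crank '[[[0.2,0.4,4],[0,0,0.2],4],[[0.2,0.4,7.7],[0,0,0.2],4],[[0.2,0.4,7.7],[0,0,0.2],4],[[0.2,0.4,7.7],[0,0,0.2],4],[[0.2,0.4,7.7],[0,0,0.2],4]]'
python3 -m crank '[[[0,0,0],[0,0,0],0.5],[[0,0,0],[0,0,0],0.5],[[0,0,0],[0,0,0],0.5],[[0,0,0],[0,0,0],0.5],[[0,0,0],[0,0,0],0.5]]'
```

```text
time: 3.12
eef_pos: [0.5749, 0.1573, 0.0835]
tool_rot: [-3.139, -0.002, 0.107]
ft_force: [0.1, -0.2, 0.2]
gripper_width: 0.0398
time: 3.53
eef_pos: [0.5751, 0.1572, 0.0841]
tool_rot: [-3.139, -0.002, 0.107]
ft_force: [-0.1, -0.1, 0.5]
gripper_width: 0.0049
```

The opening went to 4.9 mm, less than the 10 mm bar, so the bar isn't in the jaws. I'll look.

Run:
```python
from h import *
snap('side','s3'); snap('wrist','w3'); print(st()['eef_pos'])
a=cv2.imread('pics/w3.png')[100:350,200:480]; b=cv2.imread('pics/side0.png');b=cv2.imread('pics/s3.png')[110:210,250:362]
cv2.imwrite('pics/c3.png',np.hstack([cv2.resize(a,(448,400)),cv2.resize(b,(350,400)[:2],interpolation=cv2.INTER_CUBIC)]))
```

```text
[0.57485805 0.1572131  0.0836901 ]
```

View pics/c3.png

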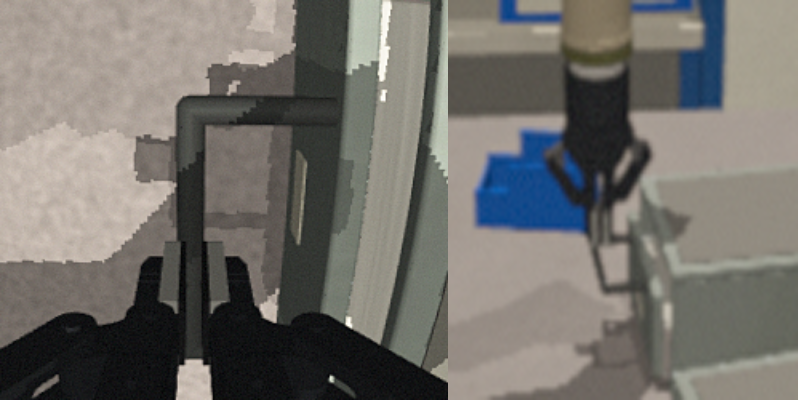

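```bash
python3 -m crank '[[[0,0,0],[0,0,0],0],[[0,0,0],[0,0,0],0],[[0,0,0],[0,0,0],0]]'
python3 - <<'E'
from h import *
s=st(); print({k:np.round(s[k],3) for k in ('eef_pos','ft_force','torque','gripper_width')})
E
```

```text
time: 3.88
eef_pos: [0.5748, 0.1572, 0.0836]
tool_rot: [-3.139, -0.002, 0.107]
ft_force: [-0.5, -0.2, 1.2]
gripper_width: -0.0001
{'eef_pos': array([0.575, 0.157, 0.084]), 'ft_force': array([-0.471, -0.186,  1.239]), 'torque': array([-0.007, -0.036, -0.013]), 'gripper_width': np.float64(-0.0)}
```

Run:
```python
from h import *
def proj(fn,p):
    d=np.load('pics/'+fn+'.npz');F=200/np.tan(np.radians(float(d['fov'])/2));q=np.linalg.inv(d['T'])@np.append(p,1)
    if str(d['name'])=='wrist':
        r=np.hypot(*q[:2]);return q[:2]/r*np.arctan2(r,q[2])*F+d['c']
    return q[:2]/q[2]*F+d['c']
for z in (.0755,.0835,.095,.105): print(z,proj('s3',[.575,.157,z]),proj('w3',[.575,.157,z]))
print(proj('s3',[.574,.1556,.09]),proj('s3',[.5687,.2053,.09]),proj('s3',[.5793,.106,.09]))
snap('side','s4');snap('wrist','w4')
b=cv2.imread('pics/s4.png')[140:200,270:330]; a=cv2.imread('pics/w4.png')[200:350,260:410]
cv2.imwrite('pics/c4.png',np.hstack([cv2.resize(a,(400,400)),cv2.resize(b,(400,400))]))
```

```text
0.0755 [298.48998524 179.19386529] [321.23702437 239.50420419]
0.0835 [298.46640696 177.28335513] [321.28097247 245.05754325]
0.095 [298.43232377 174.52164928] [321.3502384  253.82202635]
0.105 [298.40250308 172.10532674] [321.41711298 262.29789626]
[298.19645033 175.90167286] [296.19177447 170.08058723] [300.30129496 182.0050073 ]
```

View pics/c4.png

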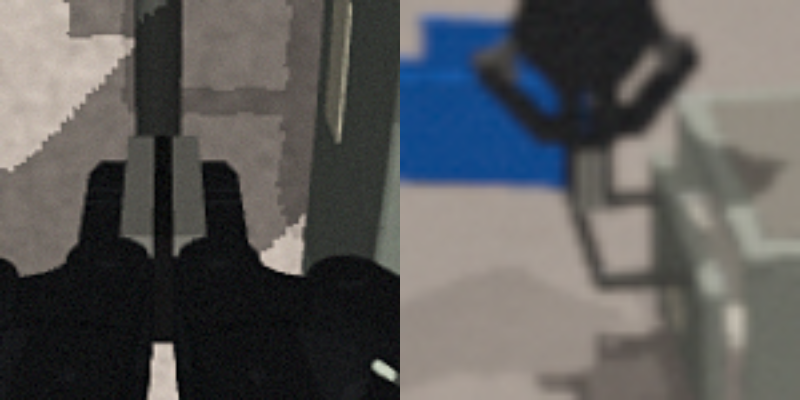

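In side0/s4 the closed tips are at about (299,171), with the bar centre at about (298,176). The tips therefore look to be above the bar. I'll check the tool geometry numerically.

Run:
```python
from h import *
def proj(fn,p):
    d=np.load('pics/'+fn+'.npz');F=200/np.tan(np.radians(float(d['fov'])/2));q=np.linalg.inv(d['T'])@np.append(p,1)
    if str(d['name'])=='wrist':
        r=np.hypot(*q[:2]);return (q[:2]/r*np.arctan2(r,q[2])*F+d['c']).round(1)
    return (q[:2]/q[2]*F+d['c']).round(1)
for z in (.075,.085,.095,.105,.115,.125): print(z,proj('w4',[.576,.168,z]),proj('w4',[.574,.146,z]),proj('s4',[.575,.157,z]))
for z in (.17,.18,.195,.205,.215,.235): print(z,proj('side0',[.194,-.698,z]))
a=cv2.imread('pics/side0.png')[250:340,70:160]; cv2.imwrite('pics/c5.png',cv2.resize(a,(540,540)))
```

```text
0.075 [325.  223.6] [318.1 254.6] [298.5 179.3]
0.085 [325.2 230. ] [318.  262.1] [298.5 176.9]
0.095 [325.5 237. ] [317.9 270.3] [298.4 174.5]
0.105 [325.8 244.9] [317.8 279.3] [298.4 172.1]
0.115 [326.1 253.6] [317.6 289.3] [298.4 169.7]
0.125 [326.5 263.4] [317.5 300.3] [298.3 167.2]
0.17 [126.8 338.8]
0.18 [125.8 335.1]
0.195 [124.3 329.6]
0.205 [123.3 325.8]
0.215 [122.3 322.1]
0.235 [120.2 314.4]
```

View pics/c5.png

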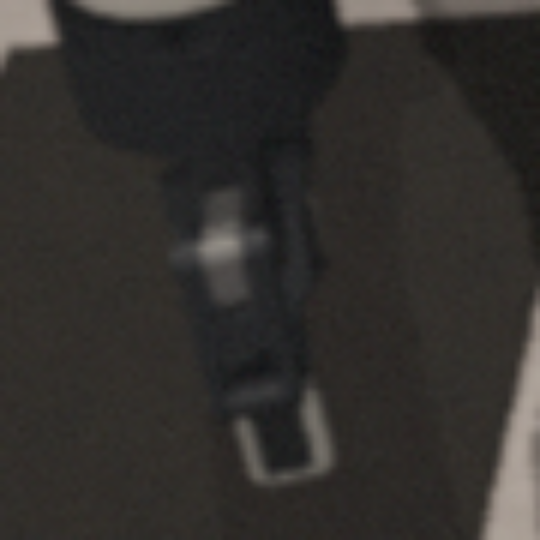

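Run:
```python
from h import *
for fn,p,r in [('w1',[.5284,.1478,.2832],[-3.134,-.002,.108]),('w2',[.5702,.1597,.155],[-3.141,.005,.111]),('w4',[.5748,.1572,.0836],[-3.139,-.002,.107])]:
    T=np.load('pics/'+fn+'.npz')['T'];R=Ro.from_euler('xyz',r)
    print(R.inv().apply(T[:3,3]-p).round(4),(R.inv()*Ro.from_matrix(T[:3,:3])).as_rotvec(True).round(2))
```

```text
[-0.0003 -0.0832 -0.1691] [-18.64  -0.03   0.  ]
[-1.000e-04 -8.310e-02 -1.691e-01] [-1.863e+01 -1.000e-02  4.000e-02]
[-0.0002 -0.0833 -0.169 ] [-1.867e+01 -4.000e-02  1.000e-02]
```

The measured pose is self-consistent, but both views put the real tips about 3 cm higher than the nominal tool geometry. I'll open, go 3 cm lower (clear of everything in either case), and close again.

```bash
python3 -m crank '[[[0,0,0],[0,0,0],4],[[0,0,0],[0,0,0],4],[[0,0,0],[0,0,0],4],[[0,0,0],[0,0,0],4],[[0,0,0],[0,0,0],4]]'
python3 -m crank '[[[0,0.1,1.5],[0,0,0],4],[[0,0.1,3],[0,0,0],4],[[0,0.1,3.2],[0,0,0],4],[[0,0.1,3.2],[0,0,0],4],[[0,0.1,3.2],[0,0,0],4]]'
python3 -m crank '[[[0,0,0],[0,0,0],0],[[0,0,0],[0,0,0],0],[[0,0,0],[0,0,0],0],[[0,0,0],[0,0,0],0],[[0,0,0],[0,0,0],0]]'
```

```text
time: 4.4
eef_pos: [0.5748, 0.1573, 0.0836]
tool_rot: [-3.139, -0.002, 0.107]
ft_force: [0.4, -0.9, 0.2]
gripper_width: 0.0399
time: 4.82
eef_pos: [0.575, 0.1565, 0.0519]
tool_rot: [-3.139, -0.002, 0.107]
ft_force: [0.3, 0.0, 0.4]
gripper_width: 0.04
time: 5.23
eef_pos: [0.575, 0.1566, 0.0527]
tool_rot: [-3.139, -0.002, 0.107]
ft_force: [-2.5, -0.0, 4.9]
gripper_width: 0.0073
```

The jaws stopped at 7.3 mm with a 5 N upward push, so the tips are only pinching the top of the bar. I'll open and go 2 cm deeper.

```bash
python3 -m crank '[[[0,0,0],[0,0,0],3.5],[[0,0,0],[0,0,0],3.5],[[0,0,0],[0,0,0],3.5],[[0,0,0.5],[0,0,0],3.5],[[0,0,1],[0,0,0],3.5]]'
python3 -m crank '[[[0,0,1],[0,0,0],3.5],[[0,0,1],[0,0,0],3.5],[[0,0,1],[0,0,0],3.5]]'
python3 -m crank '[[[0,0,0],[0,0,0],0],[[0,0,0],[0,0,0],0],[[0,0,0],[0,0,0],0],[[0,0,0],[0,0,0],0],[[0,0,0],[0,0,0],0]]'
python3 - <<'E'
from h import *
snap('side','s6');snap('wrist','w6')
b=cv2.imread('pics/s6.png')[140:200,270:330]; a=cv2.imread('pics/w6.png')[200:350,260:410]
cv2.imwrite('pics/c6.png',np.hstack([cv2.resize(a,(400,400)),cv2.resize(b,(400,400))]))
E
```

```text
time: 5.65
eef_pos: [0.5753, 0.1566, 0.0426]
tool_rot: [-3.139, -0.003, 0.107]
ft_force: [0.4, -0.1, -0.2]
gripper_width: 0.0353
time: 5.9
eef_pos: [0.5747, 0.1565, 0.0315]
tool_rot: [-3.14, -0.001, 0.107]
ft_force: [-0.3, -0.7, 0.2]
gripper_width: 0.0348
time: 6.32
eef_pos: [0.5748, 0.1566, 0.0315]
tool_rot: [-3.139, -0.001, 0.107]
ft_force: [0.9, 1.7, -3.5]
gripper_width: 0.0087
```

View pics/c6.png

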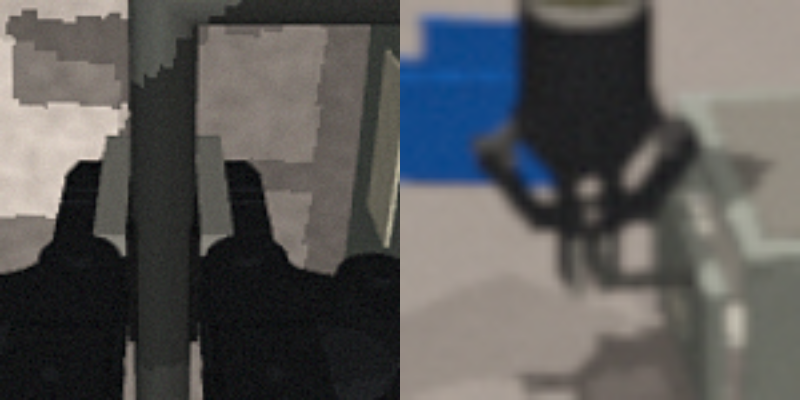

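The bar is now seated between the pads (8.7 mm opening, contact). Pulling out along tool −x.

```bash
python3 -m crank '[[[-1,0,0],[0,0,0],0],[[-2.5,0,0],[0,0,0],0],[[-4,0,0],[0,0,0],0],[[-5.5,0,0],[0,0,0],0],[[-6,0,0],[0,0,0],0]]'
python3 -m crank '[[[-1.5,0,0],[0,0,0],0],[[-3,0,0],[0,0,0],0],[[-4,0,0],[0,0,0],0],[[-5,0,0],[0,0,0],0],[[-5,0,0],[0,0,0],0]]'
```

```text
time: 6.83
eef_pos: [0.5145, 0.1504, 0.0315]
tool_rot: [-3.139, -0.002, 0.108]
ft_force: [6.5, 1.0, -11.1]
gripper_width: 0.0083
time: 7.25
eef_pos: [0.4638, 0.145, 0.0314]
tool_rot: [-3.139, -0.001, 0.108]
ft_force: [-3.4, 2.8, -5.3]
gripper_width: 0.0081
```

```bash
for i in 1 ; do python3 -m crank '[[[-0.5,0,0],[0,0,0],0],[[-1,0,0],[0,0,0],0],[[-1,0,0],[0,0,0],0]]'; done
python3 -m crank '[[[-0.3,0,0],[0,0,0],0],[[-0.6,0,0],[0,0,0],0],[[-0.6,0,0],[0,0,0],0]]'
```

```text
time: 7.5
eef_pos: [0.4546, 0.144, 0.0315]
tool_rot: [-3.139, -0.002, 0.108]
ft_force: [2.7, 0.7, -7.7]
gripper_width: 0.0085
time: 7.75
eef_pos: [0.4535, 0.1441, 0.0316]
tool_rot: [-3.137, -0.009, 0.106]
ft_force: [17.1, -1.7, -19.0]
gripper_width: 0.0084
```

Force rises to 17 N with only 1 mm of motion after 0.122 m of travel, which fits the stop. I'll release, go up, and look.

```bash
python3 -m crank '[[[0,0,0],[0,0,0],3.5],[[0,0,0],[0,0,0],3.5],[[0,0,0],[0,0,0],3.5],[[0,0,0],[0,0,0],3.5]]'
python3 -m crank '[[[0,0,-3],[0,0,0],3.5],[[0,0,-7],[0,0,0],3.5],[[0,0,-11],[0,0,0],3.5],[[0,0,-13],[0,0,0],3.5],[[0,0,-13],[0,0,0],3.5]]'
python3 - <<'E'
from h import *
snap('wrist','w7');snap('top','t7');snap('side','s7');print(st()['eef_pos'],st()['tool_rot'])
c=[cv2.resize(cv2.imread('pics/w7.png')[60:400,240:640],(470,400)),cv2.resize(cv2.imread('pics/t7.png')[150:230,220:286],(330,400)),]
cv2.imwrite('pics/c7.png',np.hstack(c))
E
```

```text
time: 8.08
eef_pos: [0.453, 0.144, 0.0317]
tool_rot: [-3.137, -0.008, 0.106]
ft_force: [-0.5, -0.4, 1.0]
gripper_width: 0.0349
time: 8.5
eef_pos: [0.4533, 0.144, 0.1659]
tool_rot: [-3.136, -0.014, 0.106]
ft_force: [0.6, -0.6, 0.5]
gripper_width: 0.0349
[0.45152515 0.14278796 0.1615012 ] [-3.13792556 -0.00761299  0.10608469]
```

View pics/c7.png

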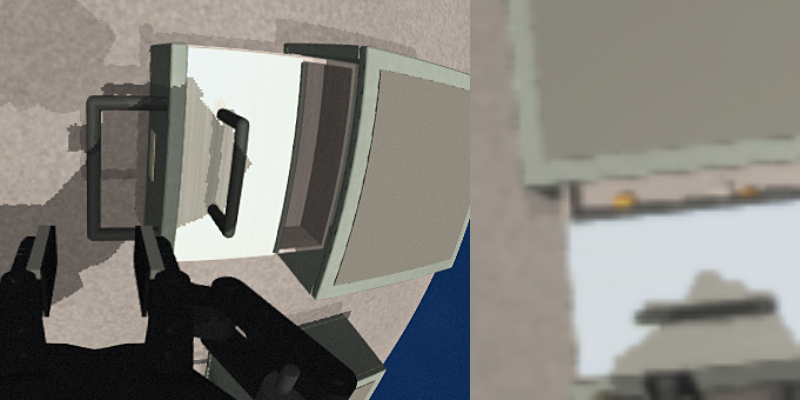

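The wrist crop shows the drawer fully out with its white cover. The cover bar runs from about (445,163) to (437,257) in full-picture pixels, and in the top view from (254,213) to (281,210.6).

Run:
```python
from h import *
A,B=('w7',445.1,162.9),('w7',436.6,257.3); C,D=('t7',254,213.2),('t7',281,210.6)
for a,b in((A,C),(B,D)): print(tri(a,b),atz(*a,.1095),atz(*b,.1095))
# handle in w7, crop (95,103)-(95,235)
a,b=[atz('w7',240+u/1.175,60+v/1.176,.09) for u,v in((95,103),(95,235))]; print('handle',a,b,(a+b)/2)
print('cab front',[atz('w7',240+u/1.175,60+v/1.176,.128) for u,v in((363,47),(318,296))])
```

```text
(array([0.54793632, 0.19341848, 0.10475267]), [np.float64(0.0014488202630170111), np.float64(0.0014488202630170922)]) [0.54660161 0.19523992 0.1095    ] [0.54710966 0.19144613 0.1095    ]
(array([0.55883322, 0.10749893, 0.10324644]), [np.float64(0.003942635376362017), np.float64(0.003942635376361935)]) [0.55872309 0.11304646 0.1095    ] [0.5557314  0.10440116 0.1095    ]
handle [0.44902639 0.19216883 0.09      ] [0.4595852  0.09265324 0.09      ] [0.45430579 0.14241104 0.09      ]
cab front [array([0.62638909, 0.26442476, 0.128     ]), array([0.65315589, 0.06391801, 0.128     ])]
```

The bar centre is about (0.553, 0.153), with height triangulated at 0.104 (text: 0.1095). It sits about 100 mm behind the handle, as it should. The drawer is out about 137 mm by camera. Moving above the cover bar, then down.

Run:
```python
from h import *
R=Ro.from_euler('xyz',[np.pi,0,np.radians(6.1)])
for z in(.15,.0575):print(move([.553,.153,z],R))
```

```text
(array([10.19,  0.06,  1.23]), array([-0.2, -0.4, -0. ]))
(array([10.12,  0.1 , 10.48]), array([-0.2, -0.4, -0. ]))
```

```bash
python3 -m crank '[[[4,0,0],[0,-0.4,0],3.5],[[8,0,0.5],[0,-0.4,0],3.5],[[10.2,0,1.2],[0,-0.4,0],3.5],[[10.2,0,1.2],[0,-0.4,0],3.5],[[10.2,0,1.2],[0,-0.4,0],3.5]]'
python3 - <<'E'
from h import *
R=Ro.from_euler('xyz',[np.pi,0,np.radians(6.1)])
snap('wrist','w8')
for z in(.0575,):print(move([.553,.153,z],R))
# auto check: dark bar pixels at rows around the bar
im=cv2.imread('pics/w8.png').max(axis=2)
for v in range(110,250,14): 
    c=np.where(im[v,250:400]<75)[0]+250; print(v,(c.min(),c.max(),len(c)) if len(c) else None)
E
```

```text
time: 9.07
eef_pos: [0.5523, 0.1535, 0.1477]
tool_rot: [-3.138, 0.004, 0.106]
ft_force: [-0.1, 0.1, -0.4]
gripper_width: 0.035
(array([0.18, 0.1 , 9.07]), array([-0.2,  0.2,  0. ]))
110 (np.int64(267), np.int64(275), 9)
124 (np.int64(268), np.int64(275), 8)
138 (np.int64(251), np.int64(275), 9)
152 (np.int64(250), np.int64(322), 13)
166 (np.int64(269), np.int64(328), 21)
180 (np.int64(270), np.int64(328), 22)
194 (np.int64(271), np.int64(327), 19)
208 (np.int64(271), np.int64(327), 21)
222 (np.int64(272), np.int64(327), 21)
236 (np.int64(273), np.int64(399), 21)
```

In the wrist picture the bar spans columns 316–328 (centre 322, tool plane 320.7), so it is centred between the jaws. Descending and gripping.

```bash
python3 -m crank '[[[0.1,0,3],[0,0,0],3.5],[[0.1,0,6],[0,0,0],3.5],[[0.1,0.1,8],[0,0,0],3.5],[[0.1,0.1,9],[0,0,0],3.5],[[0.1,0.1,9],[0,0,0],3.5]]'
python3 -m crank '[[[0,0,0],[0,0,0],0],[[0,0,0],[0,0,0],0],[[0,0,0],[0,0,0],0],[[0,0,0],[0,0,0],0],[[0,0,0],[0,0,0],0]]'
```

```text
time: 9.53
eef_pos: [0.5498, 0.1526, 0.0563]
tool_rot: [-3.14, 0.008, 0.108]
ft_force: [-1.1, 0.1, 0.7]
gripper_width: 0.035
time: 9.95
eef_pos: [0.5526, 0.1535, 0.0578]
tool_rot: [-3.138, 0.002, 0.108]
ft_force: [7.4, 1.4, -7.6]
gripper_width: 0.0084
```

Gripped (8.4 mm, as on the handle). Now for the arc rows, with the tool leaning 0.6 of the cover angle.

Run:
```python
import numpy as np
L=5.2;k=.6
def tcp(t):
    f=np.radians(k*t);t=np.radians(t)
    return np.array([-7.2*np.cos(t)+4.5*np.sin(t)-L*np.sin(f), 7.2*np.sin(t)+4.5*np.cos(t)-L*np.cos(f)])
for a,l in[(0,[3,7.5,12,15,15]),(15,[18,22.5,27,30,30]),(30,[33,37.5,42,45,45])]:
    for t in l:
        d=tcp(t)-tcp(a);f=np.radians(k*a)  # start axes: x_t=(cos f,-sin f), z_t=(-sin f,-cos f)
        print(t,np.round([d@[np.cos(f),-np.sin(f)],d@[-np.sin(f),-np.cos(f)]],2),round(-k*(t-a),1))
print(tcp(45)-tcp(0))
```

```text
3 [ 0.08 -0.37] -1.8
7.5 [ 0.24 -0.92] -4.5
12 [ 0.44 -1.44] -7.2
15 [ 0.6  -1.77] -9.0
15 [ 0.6  -1.77] -9.0
18 [ 0.12 -0.35] -1.8
22.5 [ 0.33 -0.84] -4.5
27 [ 0.58 -1.32] -7.2
30 [ 0.77 -1.62] -9.0
30 [ 0.77 -1.62] -9.0
33 [ 0.15 -0.31] -1.8
37.5 [ 0.41 -0.76] -4.5
42 [ 0.71 -1.18] -7.2
45 [ 0.92 -1.44] -9.0
45 [ 0.92 -1.44] -9.0
[2.93006109 4.33991541]
```

```bash
python3 -m crank '[[[0.1,0,-0.4],[0,-1.8,0],0],[[0.25,0,-0.9],[0,-4.5,0],0],[[0.45,0,-1.45],[0,-7.2,0],0],[[0.6,0,-1.8],[0,-9,0],0],[[0.6,0,-1.8],[0,-9,0],0]]'
```

```text
time: 10.37
eef_pos: [0.5602, 0.1543, 0.077]
tool_rot: [-3.136, 0.159, 0.107]
ft_force: [0.5, 0.4, -4.3]
gripper_width: 0.008
```

```bash
python3 -m crank '[[[0.1,0,-0.35],[0,-1.8,0],0],[[0.3,0,-0.8],[0,-4.5,0],0],[[0.55,0,-1.3],[0,-7.2,0],0],[[0.75,0,-1.6],[0,-9,0],0],[[0.75,0,-1.6],[0,-9,0],0]]'
python3 -m crank '[[[0.15,0,-0.3],[0,-1.8,0],0],[[0.4,0,-0.7],[0,-4.5,0],0],[[0.6,0,-1.0],[0,-7,0],0],[[0.75,0,-1.2],[0,-8,0],0],[[0.75,0,-1.2],[0,-8,0],0]]'
python3 - <<'E'
from h import *
from scipy.optimize import brentq
s=st();R=Ro.from_euler('xyz',s['tool_rot'])
bar=s['eef_pos']-R.apply([0,0,.052]); b0=np.array([.5526,.1535,.0578+.052])
y=np.radians(6.1);d=bar-b0;dx=d[0]*np.cos(y)+d[1]*np.sin(y);dz=d[2]
print(dx,dz,'theta',np.degrees(np.arctan2(.045+dz,.072-dx)-np.arctan2(.045,.072)), 'r',np.hypot(.045+dz,.072-dx), s['ft_force'])
for n in('wrist','top','side'): snap(n,n+'9')
E
```

```text
time: 10.78
eef_pos: [0.5706, 0.1554, 0.0919]
tool_rot: [-3.136, 0.316, 0.107]
ft_force: [-1.0, 0.3, -2.0]
gripper_width: 0.0081
time: 11.2
eef_pos: [0.5802, 0.1564, 0.1009]
tool_rot: [-3.137, 0.457, 0.108]
ft_force: [-4.8, -0.2, -1.9]
gripper_width: 0.0081
0.05076426540925357 0.03775049750473407 theta 43.601750574528744 r 0.08543185155953031 [-4.77065318 -0.19533805 -1.93477906]
```

Kinematics give 43.6° at radius 85.4 mm (84.9 expected). I'll check it in the pictures.

Run:
```python
from h import *
a=cv2.resize(cv2.imread('pics/side9.png')[130:210,260:360],(500,400),interpolation=cv2.INTER_CUBIC)
b=cv2.resize(cv2.imread('pics/top9.png')[150:230,225:285],(300,400),interpolation=cv2.INTER_CUBIC)
c=cv2.imread('pics/wrist9.png')[60:260,200:600]; c=cv2.resize(c,(400,200))
w=np.zeros((200,800,3),np.uint8); w[:,:400]=c
cv2.imwrite('pics/c9.png',np.vstack([np.hstack([a,b]),w]))
```

```text
(no output)
```

View pics/c9.png

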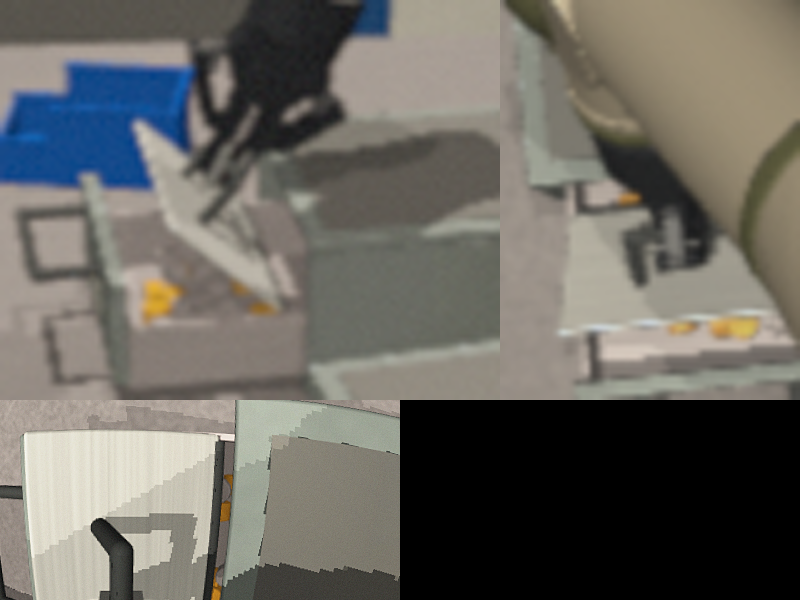

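The picture shows the cover raised with the bar in the jaws, and the drawer and bins in place. Key pixels (side9, full picture): front corners (293,173) near and (287,154) far, hinge end near side (317.6,191), handle (266,172) to (267.6,185.6).

Run:
```python
from h import *
y=np.radians(6.1);X=np.array([np.cos(y),np.sin(y),0]);Y=np.array([-np.sin(y),np.cos(y),0]);O=np.array([.553,.1535,0])
def pl(fn,u,v,off):
    o,k=ray(fn,u,v);P=O+off*Y;t=((P-o)@Y)/(k@Y);p=o+t*k;return np.array([(p-O)@X,p[2]])
f=pl('side9',293,173,-.091);h=pl('side9',317.6,191,-.091);g=pl('side9',287,154,.091)
print('near front',f,'hinge',h,'far front',g)
H=np.array([.072,.0645]);e=np.hypot(.0,.109)
for p in(f,g): d=H-p; print('angle from hinge',np.degrees(np.arctan2(p[1]-H[1],H[0]-p[0])),np.hypot(*d))
d=f-h;print('edge ang',np.degrees(np.arctan2(d[1],-d[0])),np.hypot(*d))
o=tri(('side9',287,154),('top9',238,216.4));print('far corner tri',o,(o[0]-O)@X)
for u,v in((266,172),(267.6,185.6)):print('handle',atz('side9',u,v,.09))
for u,v,n in((296.3,170.3,'side0'),):print(atz(n,u,v,.09))
for n in('top','side'):  # bystander change detection
    A,B=[cv2.GaussianBlur(cv2.imread(f'pics/{n}{i}.png'),(5,5),0).astype(int) for i in(0,9)];D=np.abs(A-B).max(2)
    for nm,(x0,x1,y0,y1) in(dict(lb=(150,200,195,255),rb=(425,470,210,268),fit=(408,428,164,184),nar=(335,388,110,202)) if n=='top' else dict(lb=(256,300,140,170),rb=(230,300,275,328),fit=(340,358,270,290),nar=(308,402,195,255))).items():print(n,nm,D[y0:y1,x0:x1].max(),D[y0:y1,x0:x1].mean().round(1))
```

```text
near front [-0.01057336  0.14913165] hinge [0.07733363 0.06956373] far front [-0.00749715  0.14087082]
angle from hinge 45.70527344229536 0.11824075861544216
angle from hinge 43.85094077295862 0.11023746869164085
edge ang 42.149429337625016 0.11856936483035949
far corner tri (array([0.53617479, 0.23604788, 0.14405174]), [np.float64(0.0004131073565484838), np.float64(0.0004131073565485676)]) -0.007958069901751746
handle [0.45420811 0.19627848 0.09      ]
handle [0.46131642 0.08594934 0.09      ]
[0.5690286  0.20337403 0.09      ]
top lb 2 0.8
top rb 2 0.8
top fit 1 0.9
top nar 42 0.9
side lb 167 15.9
side rb 5 1.5
side fit 3 1.6
side nar 71 4.6
```

Angle estimates are 42–46° (kinematics 43.6°). Side-view handle x reads about 0.457, against 0.454 before, so I'll check whether the drawer crept by comparing pictures s7 and side9.

Run:
```python
from h import *
def sh(a,b,x0,x1,y0,y1):
    A,B=[cv2.resize(cv2.imread(f'pics/{n}.png',0),None,fx=8,fy=8,interpolation=cv2.INTER_CUBIC) for n in(a,b)]
    m=24;r=cv2.matchTemplate(B[y0*8-m:y1*8+m,x0*8-m:x1*8+m],A[y0*8:y1*8,x0*8:x1*8],cv2.TM_CCOEFF_NORMED);_,v,_,p=cv2.minMaxLoc(r);return (p[0]-m)/8,(p[1]-m)/8,round(v,3)
print('handle',sh('s7','side9',260,276,168,192),'panel lower',sh('s7','side9',276,284,178,205),'cabinet static',sh('s7','side9',325,358,170,185),'static front', sh('s7','side9',318,330,180,205))
print('top panel', sh('t7','top9',238,262,222,232))
```

```text
handle (0.0, 0.0, 0.977) panel lower (0.125, -0.25, 0.594) cabinet static (3.0, 0.375, 0.313) static front (0.0, 0.0, 0.833)
top panel (3.0, -3.0, 0.398)
```

The handle hasn't moved (<0.5 mm). I'll add about 1.3° of cover angle, leaning the tool 5° more so the pads' friction torque and the push toward the cabinet ease.

```bash
python3 -m crank '[[[-0.1,0,-0.05],[0,-1.7,0],0],[[-0.2,0,-0.1],[0,-3.4,0],0],[[-0.3,0,-0.13],[0,-5,0],0],[[-0.3,0,-0.13],[0,-5,0],0],[[-0.3,0,-0.13],[0,-5,0],0]]'
python3 - <<'E'
from h import *
s=st();R=Ro.from_euler('xyz',s['tool_rot'])
bar=s['eef_pos']-R.apply([0,0,.052]); b0=np.array([.5526,.1535,.0578+.052])
y=np.radians(6.1);d=bar-b0;dx=d[0]*np.cos(y)+d[1]*np.sin(y);dz=d[2]
print(dx,dz,'theta',np.degrees(np.arctan2(.045+dz,.072-dx)-np.arctan2(.045,.072)), 'r',np.hypot(.045+dz,.072-dx), s['ft_force'],s['joint_pos'].round(2))
for n in('wrist','top','side'): snap(n,n+'10')
E
```

```text
time: 11.77
eef_pos: [0.5782, 0.1561, 0.1034]
tool_rot: [-3.136, 0.54, 0.109]
ft_force: [-1.1, -0.2, -3.4]
gripper_width: 0.0082
0.052476870820363786 0.03817367093241604 theta 44.78487467439895 r 0.08543425606475773 [-1.09473403 -0.19733321 -3.42446821] [-0.01  0.87 -0.52  1.54  0.21  1.34 -0.47]
```

Run:
```python
from h import *
a=cv2.resize(cv2.imread('pics/side10.png')[145:197,278:328],(500,520),interpolation=cv2.INTER_CUBIC)
c=cv2.resize(cv2.imread('pics/wrist10.png')[150:280,260:335],(300,520),interpolation=cv2.INTER_CUBIC)
cv2.imwrite('pics/c10.png',np.hstack([a,c]))
```

```text
(no output)
```

View pics/c10.png

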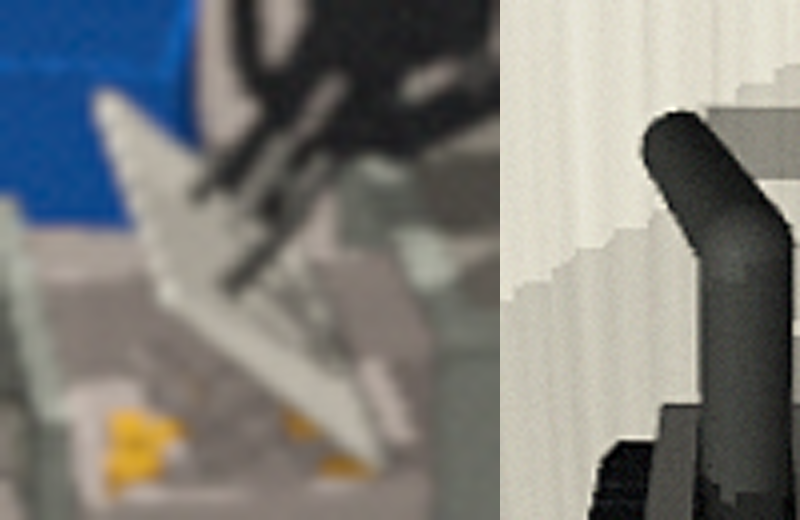

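Run:
```python
from h import *
from scipy.optimize import least_squares
d=np.load('pics/wrist10.npz');F=200/np.tan(np.radians(float(d['fov'])/2));Tc=np.linalg.inv(d['T'])
s=st();R=Ro.from_euler('xyz',s['tool_rot']);p=s['eef_pos']
def pr(t):
    q=(Tc@np.append(p+R.apply(t),1))[:3];r=np.hypot(*q[:2]);return q[:2]/r*np.arctan2(r,q[2])*F+d['c']
for lat in(.038,.040,.042):
  for F_ in((303.75,185),(305,187)):
    def f(x):
        E=np.array([x[2],-lat,-x[0]]);G=E+.0375*np.array([-np.sin(x[1]),0,np.cos(x[1])])
        return np.r_[pr(E)-(321.2,208.8),pr(G)-F_]
    r=least_squares(f,[.052,.25,0]);print(lat,F_,'L',r.x[0].round(4),'theta',(np.degrees(r.x[1])+np.degrees(s['tool_rot'][1])).round(1),r.fun.round(1))
y=np.radians(6.1);X=np.array([np.cos(y),np.sin(y),0]);Y=np.array([-np.sin(y),np.cos(y),0]);O=np.array([.553,.1535,0])
def pl(u,v,off):
    o,k=ray('side10',u,v);P=O+off*Y;t=((P-o)@Y)/(k@Y);q=o+t*k;return np.array([(q-O)@X,q[2]])
f,h,g=pl(294.8,175,-.091),pl(315.8,191.5,-.091),pl(288,154.2,.091);print(f,h,g)
for q in(f,g):print('from hinge',np.degrees(np.arctan2(q[1]-.0645,.072-q[0])))
print('edge',np.degrees(np.arctan2(f[1]-h[1],h[0]-f[0])))
for L in(.045,.052,.06,.065):
    b=p-R.apply([0,0,L])-np.array([.5526,.1535,.0578+L]);dx=b@X;print(L,np.degrees(np.arctan2(.045+b[2],.072-dx)-np.arctan2(.045,.072)),np.hypot(.045+b[2],.072-dx))
```

```text
0.038 (303.75, 185) L 0.0402 theta 45.7 [-0.1 -0.8  0.1  1.3]
0.038 (305, 187) L 0.0414 theta 44.6 [ 0.   0.1 -0.  -0.2]
0.04 (303.75, 185) L 0.0464 theta 45.2 [-0.  -0.4  0.   0.7]
0.04 (305, 187) L 0.0475 theta 44.2 [ 0.   0.5 -0.1 -0.8]
0.042 (303.75, 185) L 0.0525 theta 44.7 [-0. -0.  0.  0.]
0.042 (305, 187) L 0.0536 theta 43.7 [ 0.1  0.9 -0.1 -1.5]
[-0.00437267  0.140826  ] [0.07076086 0.06813489] [-0.00366898  0.13974618]
from hinge 44.9824890767979
from hinge 44.83948180530448
edge 44.05342395710701
0.045 42.632465964150505 0.08731099007336202
0.052 44.784349491598995 0.08545495221568326
0.06 47.35650991589842 0.0834882485466311
0.065 49.02444435071077 0.08234775924951186
```

Four independent estimates of the cover angle (kinematics, post direction in the wrist view, side-view corners and edge) agree on about 44–45.7°. One last steadiness and drawer check, then hand in.

Run:
```python
from h import *
def sh(a,b,x0,x1,y0,y1):
    A,B=[cv2.resize(cv2.imread(f'pics/{n}.png',0),None,fx=8,fy=8,interpolation=cv2.INTER_CUBIC) for n in(a,b)]
    m=24;r=cv2.matchTemplate(B[y0*8-m:y1*8+m,x0*8-m:x1*8+m],A[y0*8:y1*8,x0*8:x1*8],cv2.TM_CCOEFF_NORMED);_,v,_,p=cv2.minMaxLoc(r);return (p[0]-m)/8,(p[1]-m)/8,round(v,3)
print('handle',sh('s7','side10',260,276,168,192),'narrow handle',sh('side0','side10',308,328,215,255),sh('top0','top10',352,386,180,204))
print('left bin top',sh('top0','top10',150,200,195,255),'right',sh('top0','top10',425,470,210,268),'fit',sh('top0','top10',408,428,164,184))
s=st();print(s['time'],s['eef_pos'],s['tool_rot'],s['ft_force'],s['gripper_width'])
print(ctrl.hand_in())
```

```text
handle (0.0, 0.0, 0.977) narrow handle (0.0, 0.0, 0.777) (0.0, 0.0, 0.998)
left bin top (0.0, 0.0, 1.0) right (0.0, 0.0, 1.0) fit (0.0, 0.0, 0.999)
11.9167 [0.57818594 0.15608378 0.10340573] [-3.13619152  0.54045972  0.10871816] [-0.20530608  1.42588765 -5.49007577] 0.008420153338433085
the job is handed in; nothing more can be done
None
```

The wide (left) cabinet's drawer is out to its stop and the dust cover is held open at about 45° in the gripper. I handed the job in at 11.9 s in that pose.

**Drawer:** I pulled it by the handle for 0.122 m, until the force rose to 17 N with almost no further motion. The camera puts it about 137 mm out, against 140 mm at the stop. The handle did not move in the pictures while I lifted the cover.

**Cover angle:** arm kinematics give 44.8°, the bar's post in the wrist view 43.7–45.7°, and the side-view corners and edge 44.1–45.0°. The residual force at hand-in was about 6 N, and the grip opening was 8.4 mm on the 10 mm bar.

**Bystanders:** the narrow drawer's handle, both bins and the fitting show no movement in the top view. The side view of the narrow handle agreed, but with a weaker match (0.78), which I put down to shadow.

**What disagreed:**
- **Finger reach:** the first close on the handle missed, and a second only pinched the top of the bar. The fingertips proved to be about 3–4 cm farther back along the tool than the text says. I found this from the pictures and mended it by going about 5 cm lower.
- **Cover bar height:** I triangulated 0.103–0.105 m against the stated 0.1095 m.

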